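# Complete the row of slate tiles and hold it against the sprung stop

## Task

Finish the row of slate tiles on the wooden carving board: take the tile with the round medallion from the red tray and lay it flat between the rails behind the cross tile already there, then lay the tile with the single bar behind that. Then push on the bar tile so that the three close up square, and press the row against the sprung metal stop until the stop is about halfway in, its face at the black marks, never bottoming it. The program finishes while still holding this steady push, so that the carver can screw on the end clamp; leave the spectacle case, the mug and the brush alone.

Things in the scene. Friction and masses are not known exactly. Their poses are not given: they have to be found in the camera images.
- board: fixed wooden board, 300 (x) x 90 (y) mm; origin at the centre of its underside, +x along the row towards the stop. Channel floor 12 mm above the origin; two rails 10 mm wide, tops at 17 mm, inner faces at y = +-28 mm, from x = -150 (open end) to +115 mm. A block (x = 125 to 150 mm, top at 42 mm) backs the stop
- stop (a joint): travel of the sprung stop along the board's +x: 0 m at rest, grows as it is pushed in, 0.024 m when it bottoms; spring of 900 N/m without preload (10.8 N halfway, at 0.012)
- stop_face (a point): centre of the stop's flat aluminium face (50 mm wide, 26 mm high), 14 mm above the channel floor; faces the board's -x, at board x = 80 mm when at rest
- mark (a point): point on the channel floor midway between the two small black marks on the rail tops, at board x = 92 mm: the stop's face stands here when halfway in
- tile_cross: tile with a raised cross, 46 x 46 mm and 24 mm thick, dark slate, with a 4 mm raised relief on top (total 28 mm), about 0.14 kg; origin at the centre of its underside, z up, x and y along its sides. It already lies in the channel, 2 to 27 mm short of the stop
- tile_round: tile with a raised round medallion, 30 mm across, 46 x 46 mm and 24 mm thick, dark slate, with a 4 mm raised relief on top (total 28 mm), about 0.14 kg; origin at the centre of its underside, z up, x and y along its sides. Starts in the red tray
- tile_bar: tile with one raised straight bar, 36 x 10 mm, along its x, 46 x 46 mm and 24 mm thick, dark slate, with a 4 mm raised relief on top (total 28 mm), about 0.14 kg; origin at the centre of its underside, z up, x and y along its sides. Starts in the red tray
- tray: fixed red plastic tray, 220 (x) x 280 (y) mm, floor 4 mm thick, lip 18 mm high; origin at the centre of its underside. The two loose tiles lie about 120 mm apart along its y, either one at either place
- case: bystander: light blue spectacle case, 165 x 65 x 38 mm, origin at the centre of its underside
- mug: bystander: white mug, 76 mm across, 85 mm high, origin at the centre of its underside
- brush: bystander: brush with a wooden handle, lying flat on the table to the left of the board
Not all that is in view belongs to the job. What is shaped like the tile_bar but orange or purple is not meant.

How it is judged:
On the way, in this order (a step that is already met when the one before it is completed fails the run):
1. the medallion tile lies flat between the rails, behind the cross tile (x of tile_round in the frame of board between -0.14 and 0.05 m and y of tile_round in the frame of board between -0.009 and 0.009 m and z of tile_round in the frame of board between 0.008 and 0.0165 m and angle between tile_round's own z axis and vertical below 0.1 rad and z of tile_round in the frame of tile_cross below 0.005 m and horizontal distance between tile_round and tile_cross above 0.043 m), for 0.2 s.
2. the bar tile lies flat between the rails, behind the other two (x of tile_bar in the frame of board between -0.15 and 0 m and y of tile_bar in the frame of board between -0.009 and 0.009 m and z of tile_bar in the frame of board between 0.008 and 0.0165 m and angle between tile_bar's own z axis and vertical below 0.1 rad), for 0.2 s.
At the end, for the whole second after the job is handed in: Cross, medallion, bar tile in this order, flat on the channel floor (4 mm, 0.1 rad), square (0.12 rad), touching (centres under 49.5 mm apart); the fingers push the still bar tile so that the stop stays 7.5 to 16.5 mm in and the tiles press each other with 5 to 19 N (x of tile_cross in the frame of board between 0.055 and 0.09 m and y of tile_cross in the frame of board between -0.009 and 0.009 m and z of tile_cross in the frame of board between 0.008 and 0.0165 m and angle between each of tile_cross, tile_round, tile_bar's own z axis and vertical below 0.1 rad and x of tile_round in the frame of board between 0.008 and 0.045 m and y of tile_round in the frame of board between -0.009 and 0.009 m and z of tile_round in the frame of board between 0.008 and 0.0165 m and x of tile_bar in the frame of board between -0.04 and 0 m and y of tile_bar in the frame of board between -0.009 and 0.009 m and z of tile_bar in the frame of board between 0.008 and 0.0165 m and (angle between the x axis of tile_cross and the x axis of board, either way round below 0.12 rad or angle between the x axis of tile_cross and the y axis of board, either way round below 0.12 rad) and (angle between the x axis of tile_round and the x axis of board, either way round below 0.12 rad or angle between the x axis of tile_round and the y axis of board, either way round below 0.12 rad) and (angle between the x axis of tile_bar and the x axis of board, either way round below 0.12 rad or angle between the x axis of tile_bar and the y axis of board, either way round below 0.12 rad) and horizontal distance between tile_cross and tile_round below 0.0495 m and horizontal distance between tile_round and tile_bar below 0.0495 m and value of joint stop between 0.0075 and 0.0165 m and contact force between tile_cross and tile_round between 5 and 19 N and contact force between the fingers and tile_bar above 2 N and linear speed of tile_bar below 0.01 m/s); the arm keeps its last pose, push and grip.
It fails at once if the stop is driven to the end of its travel (value of joint stop above 0.023 m).
It fails at once if the spectacle case, the mug or the brush is disturbed (distance of any of case, mug, brush from where it was at the start of the episode above 0.02 m).
It also fails if it takes over 58 s, if anything falls off the work surface, if the arm or the gripper's body presses on something with over 40 N, if the wrist force passes 120 N, or if a joint passes its speed limit or range.

## Robot

A 7-joint arm with a two-finger parallel gripper is mounted at the origin on the work surface. World frame = base frame: x ahead of the robot, y to its left, z up, the work surface at z = 0. Lengths are in m, angles in rad, forces in N, time in s.
With the tool pointing down it reaches from about 0.35 to 0.9 m from the base axis. Payload 19.9 kg.
Tool frame: the origin (TCP) lies at the very end of the fingers, on their centre line; the grasp point (between the pads) lies 19 mm behind it; z points along the fingers, y is the line along which they close (so a half turn about z gives the same grasp; the last joint's range is limited). The gripper opens to 94 mm and grips with 3 to 60 N. Pads are 16 mm wide; open, the fingers measure 119 mm over their backs; the gripper's body (75 mm by 177 mm) begins 78 mm behind the grasp point.
Start: joints at [-1.294, 0.417, -0.01, 1.614, 0.005, 1.111, -0.053], TCP at [0.195, 0.594, 0.205] pointing down, gripper open.
Joint ranges: [-2.81, 2.81], [-0.39, 2.02], [-1.27, 1.25], [0.06, 2.57], [-1.19, 4.33], [0.19, 2], [-2.82, 2.82]. Speed limits (rad/s): [1.89, 1.89, 2.39, 2.39, 3.01, 3.01, 3.01].

## Interface

Orientations are given as a 3x3 rotation matrix whose columns are the frame's x, y, z axes.
In Python, from bench import * gives the robot as it stands. The module is installed in compiled form; this text tells all that it offers.
- The arm moves only by the tool apply_moves, never from a script. Its argument "moves" is a list of rows, each a list of 7 numbers: the turn, a rotation vector about the tool's x, y, z in units of 10 degrees (1.0 is 10 degrees), then the shift along the tool's x, y, z in units of 30 mm (1.0 is 30 mm), then the opening, from 0 (shut) to 1 (fully open). In form: [[wx, wy, wz, tx, ty, tz, hand], ...]. A call has 1 to 5 rows; each row shifts and turns the commanded pose from where the row before left it, along the tool's axes as they then stand; what a row does not reach is not made up. A row lasts 1/8 s, in which the tool goes at most 62.5 mm and 10.7 degrees, less where a joint would pass 70% of its speed; a pose out of reach is approached as far as the arm can. A call is refused whole if a number of a shift passes 1 or a number of a turn 1, either way. A call with a gripper value outside its range is refused whole. The fingers move at their own pace and stop on an object; "grip_force" is the grip in N (left out, the last holds). Time passes only in rows, so rows that do not move let the fingers close. It gives the time, the measured TCP pose, the force, the opening and the grip force at its end, in the units of the state.
- read_state(): the state, without advancing time (a new reading comes with each control period).
- camera(name): name is "scene" or "top" or "wrist"; returns a dict with "pixels" (480x640x3 uint8, red, green, blue), "vfov" (degrees; the focal length in pixels is half the picture's height over the tangent of half this angle, whatever the lens; pixels are square), "cx", "cy" (the principal point, pixels), "xyz" and "attitude" of the camera in the world. Camera axes: x right, y down, z forward; pixel columns grow to the right and rows downward; lengths in m; the calibration is good to about 2 mm. A picture is of the moment at which its call begins. There is no depth.
- job_done(): hands the job in; it is judged then, once.
Trained networks look in a picture, given as the dict that the camera call returned (one of the last four; its "shot" number tells which), for a name from the list of things; names that differ only in an ending like _2 or _b are one class to them, and where a whole thing is asked for, a point or a joint stands for the part that bears it (a point fixed in the world has none). Each returns a list of dicts, best first, with "conf" (0 to 1); they miss things now and then, are a little off and sometimes report something else, mostly with a low value. They report only what shows in the picture. A call takes as long as a camera call. They do not tell look-alikes from the thing itself.
- outline_of(thing, picture): "region" (480x640 bool, what is visible of it) and "extent" ([left, top, width, height] in pixels, round what is visible of it).
The state is a dict: "time": time; "joints": joint angles; "joint_velocities": joint speeds; "tau": joint torques, N m; "tcp_pos": TCP position; "orientation": TCP orientation; "ft_force": force on the tool from outside, world axes, zero at the start; "ft_torque": the same for the moment, N m; "finger_gap": finger opening in m; "grasp_force": force on a finger pad.
Only numpy, scipy, OpenCV 4.12 (cv2) and the standard library are available. Lean on these libraries where they do the work, as an engineer would, in place of code of your own. Each camera call takes 0.05 s, during which the arm holds its last target. There are 200 camera calls.

## Working session

There is one attempt and no reset: what is moved stays moved. The work goes in short steps, Python scripts to look and compute and a tool call to move; the robot and the scene stay as the last step left them, time stands still between calls to the robot, and variables do not carry over. Pictures are saved under pics/ and viewed, at most 12 in all, crops included, and the job is handed in when it is done.

Besides the shell and the picture viewer there is one more tool, called after "Emit:" by a JSON object that holds its "fn" and its "kwargs". apply_moves: Moves the arm, as the interface text tells. Its arguments: {"type":"object","properties":{"moves":{"type":"array","items":{"type":"array","items":{"type":"number"}}},"grip_force":{"type":"number"}},"required":["moves"]}

```bash
mkdir -p pics
cat > h.py <<'E'
from bench import *
import numpy as np, cv2
def K(p):
    f=240/np.tan(np.radians(p["vfov"])/2); return f
def ray(p,u,v,z):
    f=K(p); d=np.array(p["attitude"])@np.array([(u-p["cx"])/f,(v-p["cy"])/f,1]); o=np.array(p["xyz"])
    return o+d*(z-o[2])/d[2]
def proj(p,X):
    c=np.array(p["attitude"]).T@(np.array(X)-np.array(p["xyz"])); f=K(p); return p["cx"]+f*c[0]/c[2],p["cy"]+f*c[1]/c[2]
def save(p,n,crop=None,s=1):
    im=p["pixels"][:,:,::-1]
    if crop: x,y,w,h=crop; im=im[y:y+h,x:x+w]
    cv2.imwrite("pics/"+n,cv2.resize(im,None,fx=s,fy=s,interpolation=cv2.INTER_CUBIC))
E
python3 - <<'E'
from h import *
s=read_state();print(s["time"],s["tcp_pos"],np.round(s["orientation"],3).tolist(),s["finger_gap"])
p=camera("top");save(p,"top.png",s=1.2)
print(p["vfov"],p["cx"],p["cy"],p["xyz"],np.round(p["attitude"],3).tolist())
for t in ["board","stop","tile_cross","tile_round","tile_bar","tray","case","mug","brush"]:
    for o in outline_of(t,p)[:4]:
        ys,xs=np.nonzero(o["region"]); r=cv2.minAreaRect(np.c_[xs,ys].astype(np.float32))
        print(t,round(o["conf"],2),o["extent"],np.round(r[0],1),np.round(r[1],1),round(r[2],1))
E
```

```text
0.0 [0.19519139 0.59333698 0.20484354] [[-0.95, 0.312, -0.0], [0.312, 0.95, -0.001], [-0.0, -0.001, -1.0]] 0.09394198938083789
49.4935903549356 322.60659065431844 240.60466966408188 [ 0.47624172 -0.06219433  1.31541486] [[0.001, -0.993, 0.116], [-1.0, 0.0, 0.009], [-0.009, -0.116, -0.993]]
board 0.61 [200.6, 244.1, 125.7, 53.6] [263.3 271. ] [ 37.  122.5] 81.6
stop 0.71 [222.4, 266.3, 13.5, 18.1] [229.  276.5] [19. 10.] 90.0
tile_cross 0.59 [238.7, 263.2, 21.2, 22.5] [248.6 272.5] [19.8 19.8] 81.9
tile_round 0.73 [386.6, 272.9, 21.5, 20.6] [394.7 281.3] [20.4 20.4] 78.7
tile_round 0.24 [239.6, 261.4, 20.2, 22.8] [248.8 272.7] [19.7 19.6] 82.9
tile_bar 0.65 [433.4, 261.8, 26.3, 22.9] [448.3 272.1] [20.5 20.1] 20.6
tile_bar 0.62 [427.6, 193.0, 27.6, 27.3] [441.3 203.8] [19.4 21.4] 36.9
tile_bar 0.6 [494.9, 250.0, 28.7, 22.2] [507.7 259.7] [20.1 22.3] 68.2
tray 0.83 [366.2, 234.6, 116.4, 90.8] [422.5 278. ] [ 90. 115.] 90.0
mug 0.91 [227.7, 171.0, 42.7, 38.7] [249.9 189.2] [44.2 33.2] 34.4
brush 0.78 [118.2, 248.6, 34.5, 82.1] [133.8 288.8] [17.5 79.8] 14.0
```

View pics/top.png

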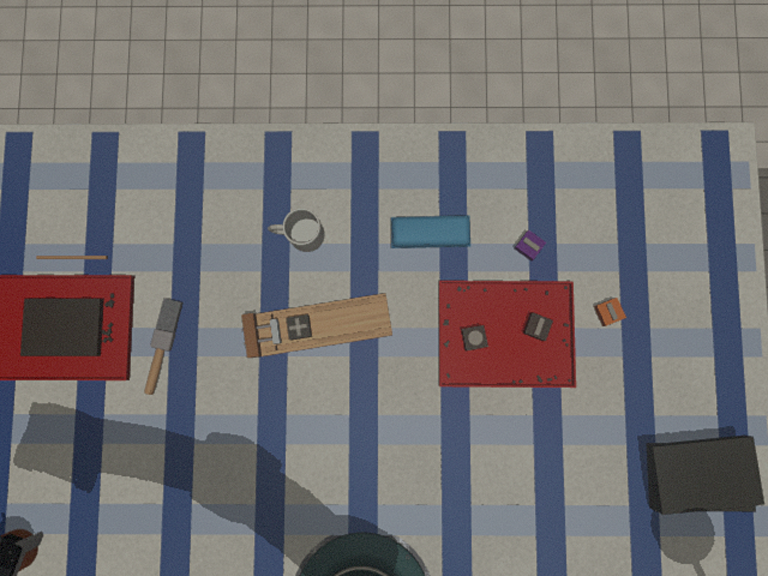

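The top view shows the board at (263,271) px with the cross tile at (249,272). Candidates for the medallion tile are (395,281) in the tray and the cross tile (249,272). For the bar tile they are dark (448,272) in the tray, purple (441,204) and orange (508,260), plus the black slab in the other tray. I choose the dark ones in the red tray at (395,281) and (448,272), and check them in a crop.

Run:
```python
from h import *
p=camera("top");save(p,"topcrop.png",(190,170,340,170),2.3)
def rect(t,z,near):
    for o in outline_of(t,p):
        ys,xs=np.nonzero(o["region"]); 
        if np.hypot(xs.mean()-near[0],ys.mean()-near[1])>8: continue
        P=np.array([ray(p,u,v,z)[:2] for u,v in zip(xs,ys)])*1000
        r=cv2.minAreaRect(P.astype(np.float32)); print(t,round(o["conf"],2),"mean",P.mean(0).round(1),"rect",np.round(r[0],1),np.round(r[1],1),round(r[2],1)); return
rect("board",.014,(263,271)); rect("stop",.03,(229,276)); rect("tile_cross",.037,(248,272));rect("tile_round",.027,(395,281));rect("tile_bar",.027,(448,272));rect("tray",.012,(422,278));rect("case",.03,(358,192));rect("mug",.06,(250,189));rect("brush",.01,(134,288))
s=camera("scene");save(s,"scene.png")
print(s["vfov"],s["xyz"])
```

```text
board 0.97 mean [552.2  96.1] rect [551.6  99. ] [ 96.9 310.3] 8.3
stop 0.62 mean [536.2 183.7] rect [538.4 191. ] [49.7 44.5] 1.4
tile_cross 0.66 mean [546.7 133.1] rect [546.4 132.6] [48.2 49.2] 9.2
tile_round 0.68 mean [ 526.4 -228.8] rect [ 526.5 -228.9] [44.7 49.2] 11.3
tile_bar 0.63 mean [ 549.  -359.5] rect [ 549.2 -359.5] [47.3 47.7] 67.8
tray 0.73 mean [ 535.3 -298.9] rect [ 537.  -298.5] [284.6 221.9] 90.0
case 0.64 mean [ 747.9 -139.2] rect [ 746.9 -139. ] [ 69.7 162.2] 1.4
mug 0.67 mean [746.4 126.8] rect [750.9 127.3] [110.5  84.1] 55.6
brush 0.78 mean [522.  420.2] rect [508.5 425.2] [ 50.7 201.2] 73.6
51.39449182972285 [ 1.01927067 -0.76058761  1.05150459]
```

View pics/topcrop.png

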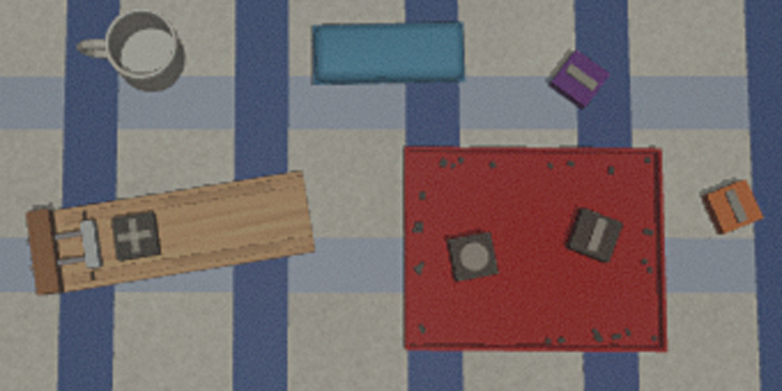

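View pics/scene.png

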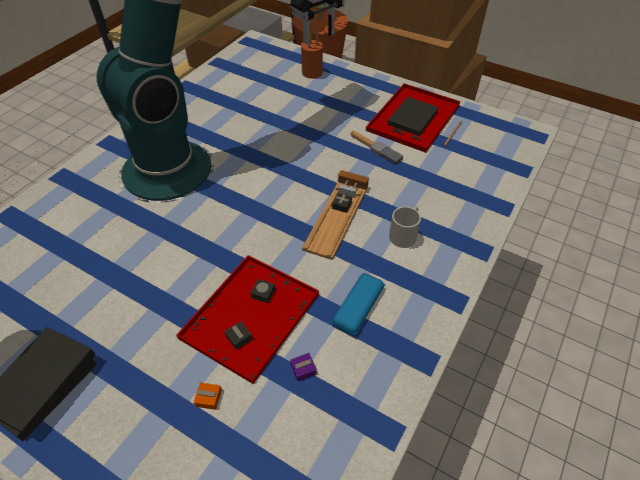

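The scene and crop show the dark medallion tile at crop (472,256) and the dark bar tile at crop (596,235), both in the red tray, so the choice is confirmed. The cross tile stands about 23 mm short of the stop. I go over the board first.

Emit:
{"fn": "apply_moves", "kwargs": {"moves": [[0, 0, 0, -0.95, -0.84, 0, 1], [0, 0, 0, -0.95, -0.84, 0, 1], [0, 0, 0, -0.95, -0.84, 0, 1], [0, 0, 0, -0.95, -0.84, 0, 1], [0, 0, 0, -0.95, -0.84, 0, 1]]}}

```text
time: 1.68
tcp_pos: [0.2918, 0.4284, 0.2056]
orientation: [[-0.95, 0.312, 0.0], [0.312, 0.95, 0.0], [-0.0, 0.0, -1.0]]
ft_force: [0.8, 0.2, 0.3]
finger_gap: 0.0939
grasp_force: 0.0
```

Emit:
{"fn": "apply_moves", "kwargs": {"moves": [[0, 0, 0, -0.95, -0.84, 0, 1], [0, 0, 0, -0.95, -0.84, 0, 1], [0, 0, 0, -0.95, -0.84, 0, 1], [0, 0, 0, -0.95, -0.84, 0, 1], [0, 0, 0, -0.95, -0.84, 0, 1]]}}

```text
time: 2.3
tcp_pos: [0.3878, 0.2642, 0.2057]
orientation: [[-0.95, 0.312, 0.0], [0.312, 0.95, 0.0], [-0.0, 0.0, -1.0]]
ft_force: [-0.2, 0.3, 0.3]
finger_gap: 0.0943
grasp_force: 0.0
```

Emit:
{"fn": "apply_moves", "kwargs": {"moves": [[0, 0, 0, -0.95, -0.84, 0, 1], [0, 0, 0, -0.95, -0.84, 0, 1], [0, 0, 0, -0.95, -0.84, 0, 1], [0, 0, 0, -0.95, -0.84, 0, 1], [0, 0, 0, -0.95, -0.84, 0, 1]]}}

```text
time: 2.92
tcp_pos: [0.4838, 0.1, 0.2056]
orientation: [[-0.95, 0.312, 0.0], [0.312, 0.95, 0.0], [-0.0, 0.0, -1.0]]
ft_force: [0.1, -0.4, 1.3]
finger_gap: 0.0936
grasp_force: 0.0
```

Emit:
{"fn": "apply_moves", "kwargs": {"moves": [[0, 0, 1, 0, 0, 0, 1], [0, 0, 1, 0, 0, 0, 1], [0, 0, 1, 0, 0, 0, 1], [0, 0, 1, 0, 0, 0, 1], [0, 0, 1, 0, 0, 0, 1]]}}

```text
time: 3.55
tcp_pos: [0.4833, 0.101, 0.2056]
orientation: [[-0.366, 0.931, 0.0], [0.931, 0.366, 0.0], [-0.0, 0.0, -1.0]]
ft_force: [-0.4, 0.5, -0.4]
finger_gap: 0.094
grasp_force: 0.0
```

Emit:
{"fn": "apply_moves", "kwargs": {"moves": [[0, 0, 1, 0, 0, 0, 1], [0, 0, 1, 0, 0, 0, 1], [0, 0, 1, 0, 0, 0, 1], [0, 0, 1, 0, 0, 0, 1], [0, 0, 1, 0, 0, 0, 1]]}}

```text
time: 4.18
tcp_pos: [0.4833, 0.1011, 0.2056]
orientation: [[0.478, 0.879, 0.0], [0.879, -0.478, 0.0], [0.0, 0.0, -1.0]]
ft_force: [-0.0, 0.0, -0.3]
finger_gap: 0.0938
grasp_force: 0.0
```

Emit:
{"fn": "apply_moves", "kwargs": {"moves": [[0, 0, 1, 0, 0, 0, 1], [0, 0, 1, 0, 0, 0, 1], [0, 0, 1, 0, 0, 0, 1], [0, 0, 1, 0, 0, 0, 1], [0, 0, 1, 0, 0, 0, 1]]}}

```text
time: 4.8
tcp_pos: [0.4833, 0.1011, 0.2056]
orientation: [[0.98, 0.199, 0.0], [0.199, -0.98, 0.0], [0.0, -0.0, -1.0]]
ft_force: [-0.1, -0.7, 0.7]
finger_gap: 0.0939
grasp_force: 0.0
```

```bash
cat >> h.py <<'E'
def rect(p,t,z,sel=0,pr=True):
    out=[]
    for o in outline_of(t,p):
        ys,xs=np.nonzero(o["region"])
        if len(xs)<20: continue
        P=np.array([ray(p,u,v,z)[:2] for u,v in zip(xs,ys)])*1000
        r=cv2.minAreaRect(P.astype(np.float32)); print(t,round(o["conf"],2),np.round(o["extent"]).tolist(),"rect",np.round(r[0],1),np.round(r[1],1),round(r[2],1))
def go(x,y,z,yaw=None):
    s=read_state(); R=np.array(s["orientation"]); d=np.array([x,y,z])-s["tcp_pos"]
    y0=np.degrees(np.arctan2(R[1,1],R[0,1])); print("t",round(s["time"],2),"tcp",np.round(s["tcp_pos"],4),"yawY",round(y0,1),"F",np.round(s["ft_force"],1),"gap",round(s["finger_gap"],4))
    print("units",np.round(R.T@d/.03,2),"wz",None if yaw is None else round(-((yaw-y0+180)%360-180)/10,2))
E
python3 - <<'E'
from h import *
go(.526,-.229,.2,-79)
p=camera("wrist");save(p,"w1.png");print(p["vfov"],p["xyz"],np.round(p["attitude"],2).tolist())
rect(p,"board",.017);rect(p,"tile_cross",.038);rect(p,"stop",.03)
E
```

```text
t 4.8 tcp [0.4833 0.1011 0.2056] yawY -78.5 F [-0.1 -0.7  0.7] gap 0.0939
units [-0.79 11.07  0.18] wz 0.05
65.17892360251903 [0.55623654 0.11633684 0.3858183 ] [[0.2, -0.95, -0.25], [-0.98, -0.19, -0.05], [-0.0, 0.26, -0.97]]
board 0.83 [163.0, 81.0, 336.0, 111.0] rect [554. 101.] [ 95.9 312. ] 9.9
tile_cross 0.82 [264.0, 108.0, 56.0, 58.0] rect [548.9 133.7] [46.4 47.3] 9.0
stop 0.71 [160.0, 109.0, 89.0, 56.0] rect [534.3 211.1] [50.9 78.6] 10.2
```

View pics/w1.png

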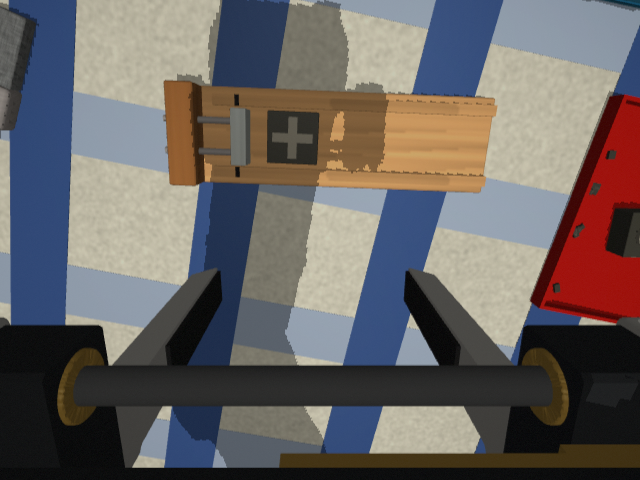

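The wrist view shows the board clearly: rail marks at about (236,98) and (237,181), cross tile at (292,137), open end at (490,145), stop face at about (249,137). I'll locate the board from the marks and edges.

Run:
```python
from h import *
p=camera("wrist")
g=cv2.cvtColor(p["pixels"],cv2.COLOR_RGB2GRAY)
for (r0,r1) in [(90,110),(172,192)]:
    w=g[r0:r1,226:248]; ys,xs=np.nonzero(w<40); u,v=xs.mean()+226,ys.mean()+r0
    print("mark",len(xs),round(u,1),round(v,1),(ray(p,u,v,.017)*1000).round(1))
o=outline_of("board",p)[0]; m=o["region"].astype(np.uint8)
# long edges of the board: far edge & near edge pixels
for nm,f in(("far",np.min),("near",np.max)):
    us=np.arange(270,470); vs=[f(np.nonzero(m[:,u])[0]) for u in us]
    for z in (0,.017):
        P=np.array([ray(p,u,v,z)[:2]*1000 for u,v in zip(us,vs)],np.float32)
        l=cv2.fitLine(P,cv2.DIST_HUBER,0,.01,.01).ravel(); print(nm,z,"angle",round(float(np.degrees(np.arctan2(l[1],l[0])))%180,2),"pt",l[2:].round(1))
vs=np.arange(105,180); us=[np.max(np.nonzero(m[v])[0]) for v in vs]
for z in (0.012,.017):
    P=np.array([ray(p,u,v,z)[:2]*1000 for u,v in zip(us,vs)],np.float32);print("end",z,np.median(P,0).round(1))
go(.526,-.229,.2,-79)
```

```text
mark 42 237.5 98.8 [571.7 191.7  17. ]
mark 16 237.5 173.5 [503.7 180.9  17. ]
far 0 angle 99.11 pt [599.3  99.6]
far 0.017 angle 99.11 pt [597.4 100.3]
near 0 angle 99.34 pt [514.6  48.4]
near 0.017 angle 99.34 pt [516.5  51.4]
end 0.012 [583.6 -50.7]
end 0.017 [583.2 -48.4]
t 5.1 tcp [0.4833 0.1011 0.2055] yawY -78.0 F [ 0.3 -0.5 -0.4] gap 0.0942
units [-0.89 11.06  0.18] wz 0.1
```

Emit:
{"fn": "apply_moves", "kwargs": {"moves": [[0, 0, 0, -0.26, 1, 0.2, 1], [0, 0, 0, -0.26, 1, 0.2, 1], [0, 0, 0, -0.26, 1, 0.2, 1], [0, 0, 0, -0.26, 1, 0.2, 1], [0, 0, 0, -0.26, 1, 0.2, 1]]}}

```text
time: 5.72
tcp_pos: [0.4757, -0.0548, 0.1754]
orientation: [[0.978, 0.207, 0.0], [0.207, -0.978, 0.0], [0.0, -0.0, -1.0]]
ft_force: [-0.1, -0.5, 0.3]
finger_gap: 0.094
grasp_force: 0.0
```

Emit:
{"fn": "apply_moves", "kwargs": {"moves": [[0, 0, 0, -0.26, 1, 0.2, 1], [0, 0, 0, -0.26, 1, 0.2, 1], [0, 0, 0, -0.26, 1, 0.2, 1], [0, 0, 0, -0.26, 1, 0.2, 1], [0, 0, 0, -0.26, 1, 0.2, 1]]}}

```text
time: 6.35
tcp_pos: [0.4682, -0.2096, 0.1453]
orientation: [[0.978, 0.207, 0.0], [0.207, -0.978, 0.0], [0.0, -0.0, -1.0]]
ft_force: [-0.5, -0.0, -0.1]
finger_gap: 0.0942
grasp_force: 0.0
```

Run:
```python
from h import *
p=camera("wrist");save(p,"w2.png")
rect(p,"tile_round",.030);rect(p,"tile_round",.004);rect(p,"tile_bar",.030);rect(p,"tray",.018)
go(.526,-.229,.025,-79)
```

```text
tile_round 0.6 [324.0, 130.0, 61.0, 62.0] rect [ 527.2 -229.2] [45.6 45.8] 10.6
tile_round 0.6 [324.0, 130.0, 61.0, 62.0] rect [ 526.  -232.3] [49.6 49.9] 10.6
tile_bar 0.74 [474.0, 127.0, 95.0, 78.0] rect [ 550.5 -355.3] [56.1 49.3] 69.4
tray 0.67 [325.0, 131.0, 59.0, 61.0] rect [ 526.8 -230.5] [48.1 48.4] 10.4
tray 0.56 [241.0, 0.0, 399.0, 319.0] rect [ 536.4 -297.3] [282.6 222.4] 89.7
t 6.6 tcp [ 0.4683 -0.2081  0.1455] yawY -78.1 F [-0.3  0.4 -0.5] gap 0.0943
units [1.74 1.08 4.02] wz 0.09
```

View pics/w2.png

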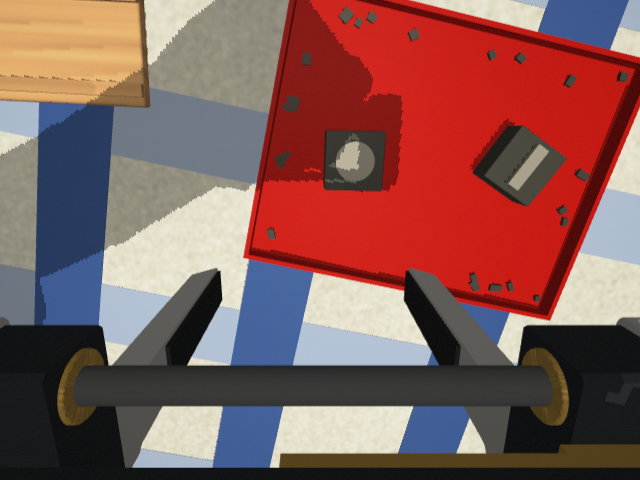

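The medallion tile sits at (354,160) and the bar tile at (520,165), both dark. I descend on the medallion tile and grip it.

Emit:
{"fn": "apply_moves", "kwargs": {"moves": [[0, 0, 0.13, 0.88, 0.55, 0.7, 1], [0, 0, 0, 0.89, 0.54, 0.9, 1], [0, 0, 0, 0, 0, 0, 1]]}}

```text
time: 6.98
tcp_pos: [0.5272, -0.2294, 0.0956]
orientation: [[0.983, 0.185, -0.003], [0.185, -0.983, 0.0], [-0.003, -0.001, -1.0]]
ft_force: [-0.4, 0.6, 0.5]
finger_gap: 0.094
grasp_force: 0.0
```

Run:
```python
from h import *
go(.527,-.2295,.007,-79.4)
```

```text
t 6.97 tcp [ 0.5272 -0.2294  0.0956] yawY -79.4 F [-0.4  0.6  0.5] gap 0.094
units [-0.    0.    2.95] wz 0.0
```

Emit:
{"fn": "apply_moves", "kwargs": {"moves": [[0, 0, 0, 0, 0, 1, 1], [0, 0, 0, 0, 0, 1, 1], [0, 0, 0, 0, 0, 0.95, 1], [0, 0, 0, 0, 0, 0, 1], [0, 0, 0, 0, 0, 0, 0.3]], "grip_force": 25}}

```text
time: 7.6
tcp_pos: [0.5272, -0.2303, 0.0105]
orientation: [[0.983, 0.183, 0.001], [0.183, -0.983, -0.0], [0.001, 0.001, -1.0]]
ft_force: [1.4, -0.1, 0.6]
finger_gap: 0.087
grasp_force: 0.0
```

Emit:
{"fn": "apply_moves", "kwargs": {"moves": [[0, 0, 0, 0, 0, 0, 0.3], [0, 0, 0, 0, 0, 0, 0.3], [0, 0, 0, 0, 0, 0, 0.3]]}}

```text
time: 7.98
tcp_pos: [0.5268, -0.2304, 0.0094]
orientation: [[0.983, 0.182, 0.0], [0.182, -0.983, -0.0], [0.0, 0.0, -1.0]]
ft_force: [0.5, -1.3, -0.5]
finger_gap: 0.0575
grasp_force: 0.0
```

Emit:
{"fn": "apply_moves", "kwargs": {"moves": [[0, 0, 0, 0, 0, 0.05, 0.3], [0, 0, 0, 0, 0, 0, 0.3], [0, 0, 0, 0, 0, 0, 0.3]]}}

```text
time: 8.35
tcp_pos: [0.5266, -0.2304, 0.0074]
orientation: [[0.983, 0.182, -0.0], [0.182, -0.983, -0.0], [-0.0, 0.0, -1.0]]
ft_force: [0.8, -0.4, -1.5]
finger_gap: 0.0458
grasp_force: 25.0
```

Emit:
{"fn": "apply_moves", "kwargs": {"moves": [[0, 0, 0, 0, 0, -0.5, 0.3], [0, 0, 0, 0, 0, -1, 0.3], [0, 0, 0, 0, 0, -1, 0.3]]}}

```text
time: 8.72
tcp_pos: [0.5264, -0.2306, 0.0841]
orientation: [[0.983, 0.182, -0.0], [0.182, -0.983, -0.0], [-0.0, 0.0, -1.0]]
ft_force: [0.1, 0.0, -1.6]
finger_gap: 0.0457
grasp_force: 25.0
```

Run:
```python
from h import *
e=np.array([-.160,.987]);q=np.array([.987,.160])
bx=-.035; P=(.0065+bx)*e+.5617*q; print(P)
go(P[0],P[1],.09,-80.8)
p=camera("wrist"); save(p,"w3.png"); rect(p,"tile_round",.1)
```

```text
[0.5589579 0.0617425]
t 8.72 tcp [ 0.5264 -0.2306  0.0841] yawY -79.5 F [ 0.1  0.  -1.6] gap 0.0457
units [ 2.84 -9.38 -0.2 ] wz 0.13
tile_round 0.88 [262.0, 238.0, 99.0, 105.0] rect [ 527.6 -229.9] [53.7 47.7] 10.5
```

View pics/w3.png

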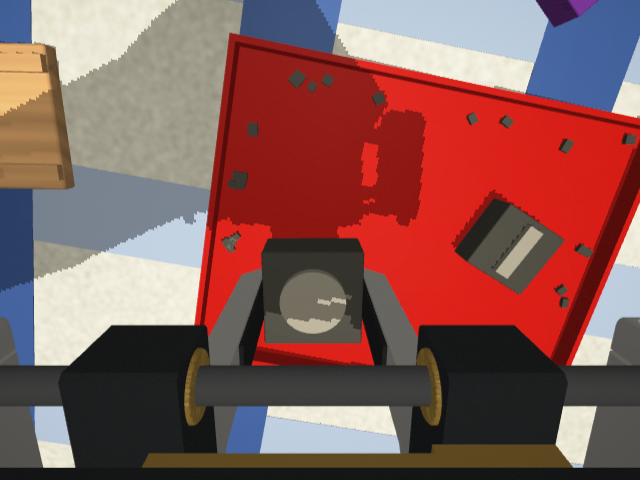

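The medallion tile is held between the pads at (312,290), square to the fingers. I carry it to the board.

Emit:
{"fn": "apply_moves", "kwargs": {"moves": [[0, 0, 0.13, 0.28, -0.94, 0, 0.3], [0, 0, 0, 0.28, -0.94, 0, 0.3], [0, 0, 0, 0.28, -0.94, 0, 0.3], [0, 0, 0, 0.28, -0.94, 0, 0.3], [0, 0, 0, 0.28, -0.94, 0, 0.3]]}}

```text
time: 9.45
tcp_pos: [0.5447, -0.0834, 0.0824]
orientation: [[0.987, 0.16, -0.0], [0.16, -0.987, 0.0], [-0.0, -0.0, -1.0]]
ft_force: [0.0, 0.2, -2.0]
finger_gap: 0.046
grasp_force: 25.0
```

Emit:
{"fn": "apply_moves", "kwargs": {"moves": [[0, 0, 0, 0.28, -0.94, 0, 0.3], [0, 0, 0, 0.28, -0.94, 0, 0.3], [0, 0, 0, 0.28, -0.94, 0, 0.3], [0, 0, 0, 0.28, -0.94, 0, 0.3], [0, 0, 0, 0.28, -0.94, 0, 0.3]]}}

```text
time: 10.07
tcp_pos: [0.5636, 0.0624, 0.0824]
orientation: [[0.987, 0.16, -0.0], [0.16, -0.987, -0.0], [-0.0, 0.0, -1.0]]
ft_force: [0.8, -0.6, -2.0]
finger_gap: 0.0457
grasp_force: 25.0
```

Emit:
{"fn": "apply_moves", "kwargs": {"moves": [[0, 0, 0, 0, 0, 0, 0.3]]}}

```text
time: 10.2
tcp_pos: [0.5637, 0.0638, 0.0821]
orientation: [[0.987, 0.163, -0.001], [0.163, -0.987, 0.0], [-0.001, -0.0, -1.0]]
ft_force: [0.3, 0.1, -0.7]
finger_gap: 0.0456
grasp_force: 25.0
```

Run:
```python
from h import *
go(.5590,.0617,.0165,-80.8)
p=camera("wrist"); save(p,"w4.png"); rect(p,"board",.012);rect(p,"tile_cross",.038)
```

```text
t 10.2 tcp [0.5637 0.0638 0.0821] yawY -80.6 F [ 0.3  0.1 -0.7] gap 0.0456
units [-0.16  0.05  2.19] wz 0.02
board 0.96 [4.0, 185.0, 490.0, 146.0] rect [544.4 104.9] [108.3 327.8] 9.4
tile_cross 0.71 [160.0, 220.0, 86.0, 74.0] rect [552.1 131.5] [49.6 50.9] 9.4
```

View pics/w4.png

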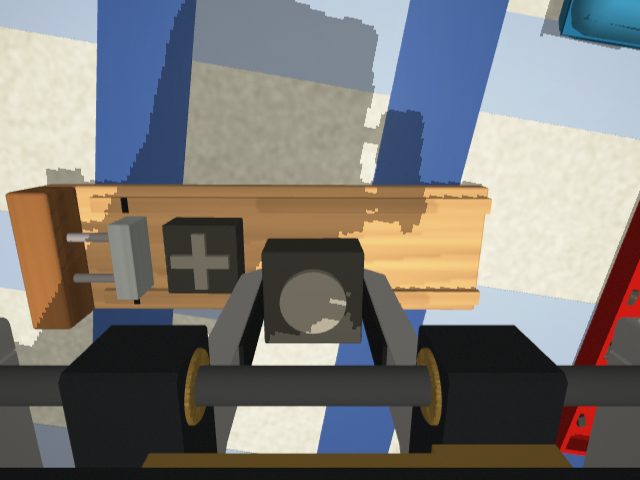

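The medallion tile hangs over the channel behind the cross tile (203,255). Marks at (124,204) and (137,300) are visible, so I check the board's centre line again.

Run:
```python
from h import *
p=camera("wrist");g=cv2.cvtColor(p["pixels"],cv2.COLOR_RGB2GRAY)
e=np.array([-.160,.987]);q=np.array([.987,.160])
def rep(n,u,v,z):
    P=ray(p,u,v,z)[:2]*1000; print(n,P.round(1),"bx",round(P@e-6.5,1),"q",round(P@q,1))
for r0,r1,c0,c1 in [(196,214,116,132),(290,306,130,146)]:
    w=g[r0:r1,c0:c1]; ys,xs=np.nonzero(w<45); print(len(xs)); rep("mark",xs.mean()+c0,ys.mean()+r0,.017)
m=outline_of("board",p)[0]["region"]
for u in (400,420,440,460):
    v=np.nonzero(m[:,u])[0]; rep("far",u,v.min(),.012);rep("near",u,v.max(),.012)
    print(g[190:320:2,u].tolist()) if u==440 else 0
v=np.arange(215,285);rep("end",np.median([np.nonzero(m[k])[0].max() for k in v]),250,.012)
```

```text
83
mark [571.5 192.3] bx 91.9 q 594.9
22
mark [502.6 181. ] bx 91.7 q 525.0
far [614.1  10. ] bx -94.9 q 607.7
near [528.   -9.3] bx -100.2 q 519.6
far [616.2  -3.2] bx -108.2 q 607.7
near [528.  -24.2] bx -114.9 q 517.2
far [618.4 -16.4] bx -121.6 q 607.7
near [530.3 -38.7] bx -129.5 q 517.2
[192, 191, 120, 102, 196, 193, 191, 192, 196, 199, 200, 199, 197, 197, 199, 202, 203, 201, 200, 199, 202, 203, 201, 204, 208, 207, 205, 198, 193, 190, 187, 188, 193, 196, 199, 205, 209, 210, 205, 200, 194, 191, 189, 187, 189, 195, 205, 208, 133, 89, 151, 193, 190, 191, 194, 197, 199, 189, 182, 189, 209, 210, 209, 208, 208]
far [620.5 -29.5] bx -134.9 q 607.7
near [532.6 -53.1] bx -144.1 q 517.2
end [577.3 -51.9] bx -150.1 q 561.5
```

Emit:
{"fn": "apply_moves", "kwargs": {"moves": [[0, 0, 0.02, -0.15, 0.05, 0, 0.3], [0, 0, 0, 0, 0, 0.8, 0.3], [0, 0, 0, 0, 0, 0.8, 0.3], [0, 0, 0, 0, 0, 0.35, 0.3], [0, 0, 0, 0, 0, 0.15, 0.3]]}}

```text
time: 11.08
tcp_pos: [0.5596, 0.0589, 0.0193]
orientation: [[0.988, 0.156, -0.0], [0.156, -0.988, -0.0], [-0.0, 0.0, -1.0]]
ft_force: [0.7, -0.3, -1.3]
finger_gap: 0.0458
grasp_force: 25.0
```

Emit:
{"fn": "apply_moves", "kwargs": {"moves": [[0, 0, 0, 0, 0, 0, 0.3], [0, 0, 0, 0, 0, 0, 0.3]]}}

```text
time: 11.32
tcp_pos: [0.56, 0.0593, 0.0201]
orientation: [[0.988, 0.156, 0.001], [0.156, -0.988, 0.0], [0.001, -0.0, -1.0]]
ft_force: [0.2, -0.2, -2.3]
finger_gap: 0.0461
grasp_force: 25.0
```

Emit:
{"fn": "apply_moves", "kwargs": {"moves": [[0, 0, 0, 0, 0, 0.07, 0.3], [0, 0, 0, 0, 0, 0.05, 0.3], [0, 0, 0, 0, 0, 0, 0.3], [0, 0, 0, 0, 0, 0, 0.3]]}}

```text
time: 11.82
tcp_pos: [0.5597, 0.0592, 0.0159]
orientation: [[0.988, 0.156, 0.0], [0.156, -0.988, -0.0], [0.0, 0.0, -1.0]]
ft_force: [0.6, -0.2, -1.0]
finger_gap: 0.0457
grasp_force: 25.0
```

Emit:
{"fn": "apply_moves", "kwargs": {"moves": [[0, 0, 0, 0, 0, 0, 0.62], [0, 0, 0, 0, 0, 0, 0.62], [0, 0, 0, 0, 0, 0, 0.62]]}}

```text
time: 12.2
tcp_pos: [0.5597, 0.0592, 0.0159]
orientation: [[0.988, 0.156, 0.0], [0.156, -0.988, -0.0], [0.0, 0.0, -1.0]]
ft_force: [0.9, 0.1, 0.4]
finger_gap: 0.0582
grasp_force: 0.0
```

Emit:
{"fn": "apply_moves", "kwargs": {"moves": [[0, 0, 0, 0, 0, -0.8, 0.62], [0, 0, 0, 0, 0, -1, 0.62], [0, 0, 0, -0.6, 0.5, -1, 0.8]]}}

```text
time: 12.58
tcp_pos: [0.5446, 0.0423, 0.1007]
orientation: [[0.987, 0.158, 0.0], [0.158, -0.987, -0.0], [0.0, 0.0, -1.0]]
ft_force: [0.5, -0.7, 0.8]
finger_gap: 0.0652
grasp_force: 0.0
```

Run:
```python
from h import *
e=np.array([-.160,.987]);q=np.array([.987,.160])
p=camera("wrist"); save(p,"w5.png"); rect(p,"tile_round",.038);rect(p,"tile_cross",.038)
go(.5495,-.359,.14,-112.2)
P=(.0065-.035)*e+.562*q;print(P)
```

```text
tile_round 0.71 [259.0, 182.0, 67.0, 73.0] rect [561.7  59.9] [48.8 45.8] 9.1
tile_cross 0.8 [141.0, 182.0, 84.0, 70.0] rect [550.9 130.5] [48.7 52.3] 8.1
t 12.72 tcp [0.5446 0.0413 0.101 ] yawY -81.1 F [-0.4  0.3 -0.6] gap 0.0743
units [-1.91 13.21 -1.31] wz 3.11
[0.559254  0.0617905]
```

View pics/w5.png

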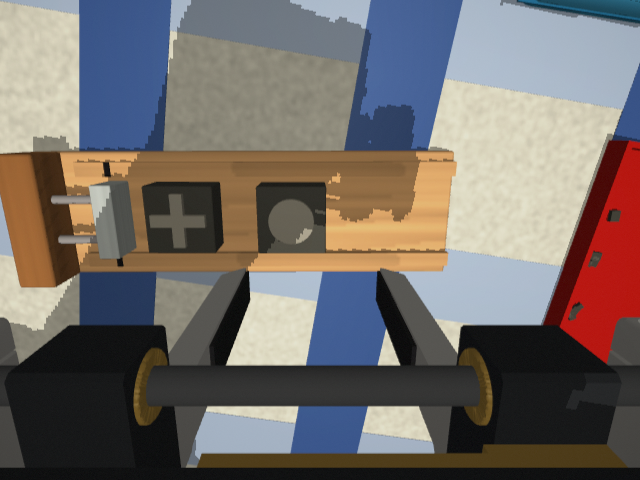

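The medallion tile lies flat between the rails at (291,217), behind the cross tile at (182,217). Now the bar tile.

Emit:
{"fn": "apply_moves", "kwargs": {"moves": [[0, 0, 0, -0.28, 0.94, -0.1, 1], [0, 0, 0, -0.28, 0.94, -0.1, 1], [0, 0, 0, -0.28, 0.94, -0.1, 1], [0, 0, 0, -0.28, 0.94, -0.1, 1], [0, 0, 0, -0.28, 0.94, -0.1, 1]]}}

```text
time: 13.35
tcp_pos: [0.5247, -0.1045, 0.1141]
orientation: [[0.988, 0.157, -0.001], [0.157, -0.988, -0.0], [-0.001, -0.0, -1.0]]
ft_force: [0.7, -0.0, -0.1]
finger_gap: 0.0938
grasp_force: 0.0
```

Emit:
{"fn": "apply_moves", "kwargs": {"moves": [[0, 0, 0, -0.28, 0.94, -0.1, 1], [0, 0, 0, -0.28, 0.94, -0.1, 1], [0, 0, 0, -0.28, 0.94, -0.1, 1], [0, 0, 0, -0.28, 0.94, -0.1, 1], [0, 0, 0, -0.28, 0.94, -0.1, 1]]}}

```text
time: 13.98
tcp_pos: [0.5054, -0.2504, 0.129]
orientation: [[0.988, 0.157, -0.001], [0.157, -0.988, 0.0], [-0.001, -0.0, -1.0]]
ft_force: [0.5, -0.2, 0.7]
finger_gap: 0.0939
grasp_force: 0.0
```

Emit:
{"fn": "apply_moves", "kwargs": {"moves": [[0, 0, 0, -0.28, 0.94, -0.1, 1], [0, 0, 0, -0.28, 0.94, -0.1, 1], [0, 0, 1, 0, 0.8, 0, 1], [0, 0, 1, 0, 0, 0, 1], [0, 0, 1, 0, 0, 0, 1]]}}

```text
time: 14.6
tcp_pos: [0.5015, -0.3319, 0.1347]
orientation: [[0.931, -0.364, -0.001], [-0.364, -0.931, 0.0], [-0.001, 0.0, -1.0]]
ft_force: [0.8, 0.0, 0.3]
finger_gap: 0.0945
grasp_force: 0.0
```

Emit:
{"fn": "apply_moves", "kwargs": {"moves": [[0, 0, 0.1, 0, 0, 0, 1], [0, 0, 0, 0, 0, 0, 1]]}}

```text
time: 14.85
tcp_pos: [0.5015, -0.3317, 0.1353]
orientation: [[0.929, -0.371, -0.001], [-0.371, -0.929, 0.0], [-0.001, 0.0, -1.0]]
ft_force: [0.5, 1.0, 1.0]
finger_gap: 0.0936
grasp_force: 0.0
```

Run:
```python
from h import *
p=camera("wrist")
f=K(p)
for o in outline_of("tile_bar",p):
    u=o["extent"]; c=p["pixels"][o["region"]].mean(0).round(); print(c)
rect(p,"tile_bar",.028)
# inspect the relief: bright bar within region
o=outline_of("tile_bar",p)[0]; g=cv2.cvtColor(p["pixels"],cv2.COLOR_RGB2GRAY)
m=o["region"]; t=np.percentile(g[m],50); print("lum",np.percentile(g[m],[5,25,50,75,95]))
ys,xs=np.nonzero(m&(g>105)); P=np.array([ray(p,u,v,.032)[:2]*1000 for u,v in zip(xs,ys)],np.float32); print("bar",len(xs),cv2.minAreaRect(P))
go(.5495,-.359,.014,-112.2)
```

```text
[84. 80. 70.]
[200. 116.  39.]
tile_bar 0.83 [293.0, 126.0, 65.0, 62.0] rect [ 550.6 -361.2] [47.3 45.8] 68.2
tile_bar 0.56 [454.0, 0.0, 102.0, 86.0] rect [ 581.1 -506.1] [48.4 54.3] 22.0
lum [ 53.  57.  64.  95. 120.]
bar 670 ((550.811767578125, -360.9316101074219), (9.773393630981445, 37.09213638305664), 68.97920989990234)
t 15.05 tcp [ 0.5014 -0.332   0.1359] yawY -111.9 F [-0.9 -0.9  1.1] gap 0.0942
units [1.82 0.24 4.06] wz 0.03
```

Emit:
{"fn": "apply_moves", "kwargs": {"moves": [[0, 0, -0.03, 0.94, 0.15, 0.5, 1], [0, 0, 0, 0.94, 0.14, 0.8, 1], [0, 0, 0, 0, 0, 1, 1], [0, 0, 0, 0, 0, 1, 1], [0, 0, 0, 0, 0, 1, 1]]}}

```text
time: 15.68
tcp_pos: [0.5504, -0.3611, 0.0059]
orientation: [[0.929, -0.369, 0.0], [-0.369, -0.929, 0.0], [0.0, -0.0, -1.0]]
ft_force: [0.9, -0.2, -0.1]
finger_gap: 0.094
grasp_force: 0.0
```

Emit:
{"fn": "apply_moves", "kwargs": {"moves": [[0, 0, 0, 0, 0, 0, 1], [0, 0, 0, 0, 0, 0, 0.8]]}}

```text
time: 15.92
tcp_pos: [0.5504, -0.3612, 0.0069]
orientation: [[0.929, -0.369, 0.0], [-0.369, -0.929, -0.0], [0.0, 0.0, -1.0]]
ft_force: [0.3, 0.8, -0.1]
finger_gap: 0.0868
grasp_force: 0.0
```

Run:
```python
from h import *
go(.5505,-.3608,.007,-111.6)
```

```text
t 15.93 tcp [ 0.5504 -0.3612  0.0069] yawY -111.7 F [ 0.3  0.8 -0.1] gap 0.0868
units [-0.   -0.02 -0.  ] wz -0.01
```

Emit:
{"fn": "apply_moves", "kwargs": {"moves": [[0, 0, 0, 0, 0, 0, 0.3], [0, 0, 0, 0, 0, 0, 0.3], [0, 0, 0, 0, 0, 0, 0.3], [0, 0, 0, 0, 0, 0, 0.3], [0, 0, 0, 0, 0, 0, 0.3]], "grip_force": 25}}

```text
time: 16.55
tcp_pos: [0.5504, -0.3612, 0.007]
orientation: [[0.929, -0.37, 0.0], [-0.37, -0.929, -0.0], [0.0, 0.0, -1.0]]
ft_force: [-0.7, -0.3, 1.1]
finger_gap: 0.0459
grasp_force: 25.0
```

Emit:
{"fn": "apply_moves", "kwargs": {"moves": [[0, 0, 0, 0, 0, 0, 0.3], [0, 0, 0, 0, 0, -0.5, 0.3], [0, 0, 0, 0, 0, -1, 0.3], [0, 0, 0, 0, 0, -1, 0.3], [0, 0, -1, 0, 0, 0, 0.3]]}}

```text
time: 17.18
tcp_pos: [0.5513, -0.362, 0.085]
orientation: [[0.98, -0.2, 0.003], [-0.2, -0.98, -0.002], [0.003, 0.002, -1.0]]
ft_force: [1.5, -0.1, -1.4]
finger_gap: 0.0457
grasp_force: 25.0
```

Emit:
{"fn": "apply_moves", "kwargs": {"moves": [[0, 0, -1, 0, 0, 0, 0.3], [0, 0, -1, 0, 0, 0, 0.3], [0, 0, -0.09, 0.1, -0.5, 0, 0.3], [0, 0, 0, 0.21, -0.94, 0, 0.3], [0, 0, 0, 0.21, -0.94, 0, 0.3]]}}

```text
time: 17.8
tcp_pos: [0.5546, -0.2864, 0.0822]
orientation: [[0.988, 0.155, 0.0], [0.155, -0.988, 0.0], [0.0, -0.0, -1.0]]
ft_force: [0.2, 1.4, -1.3]
finger_gap: 0.0456
grasp_force: 25.0
```

Emit:
{"fn": "apply_moves", "kwargs": {"moves": [[0, 0, 0, 0.21, -0.94, 0, 0.3], [0, 0, 0, 0.21, -0.94, 0, 0.3], [0, 0, 0, 0.21, -0.94, 0, 0.3], [0, 0, 0, 0.21, -0.94, 0, 0.3], [0, 0, 0, 0.21, -0.94, 0, 0.3]]}}

```text
time: 18.42
tcp_pos: [0.563, -0.1419, 0.0822]
orientation: [[0.988, 0.156, 0.0], [0.156, -0.988, 0.0], [0.0, -0.0, -1.0]]
ft_force: [0.6, 0.8, -1.1]
finger_gap: 0.0456
grasp_force: 25.0
```

Emit:
{"fn": "apply_moves", "kwargs": {"moves": [[0, 0, 0, 0.21, -0.94, 0, 0.3], [0, 0, 0, 0.21, -0.94, 0, 0.3], [0, 0, 0, 0.21, -0.94, 0, 0.3], [0, 0, 0, 0.1, -0.5, 0, 0.3], [0, 0, 0, 0, 0, 0, 0.3]]}}

```text
time: 19.05
tcp_pos: [0.5689, -0.0411, 0.082]
orientation: [[0.987, 0.16, 0.0], [0.16, -0.987, 0.0], [0.0, -0.0, -1.0]]
ft_force: [0.0, 0.3, -1.6]
finger_gap: 0.0457
grasp_force: 25.0
```

Run:
```python
from h import *
go(.5716,-.0142,.0165,-80.8)
p=camera("wrist"); save(p,"w6.png"); rect(p,"tile_bar",.1)
```

```text
t 19.05 tcp [ 0.5689 -0.0411  0.082 ] yawY -80.8 F [ 0.   0.3 -1.6] gap 0.0457
units [ 0.23 -0.87  2.18] wz -0.0
tile_bar 0.68 [0.0, 200.0, 99.0, 80.0] rect [577.2  83.2] [36.4 43.8] 9.2
tile_bar 0.33 [114.0, 203.0, 87.0, 73.0] rect [585.2  32.7] [35.1 38. ] 9.2
```

View pics/w6.png

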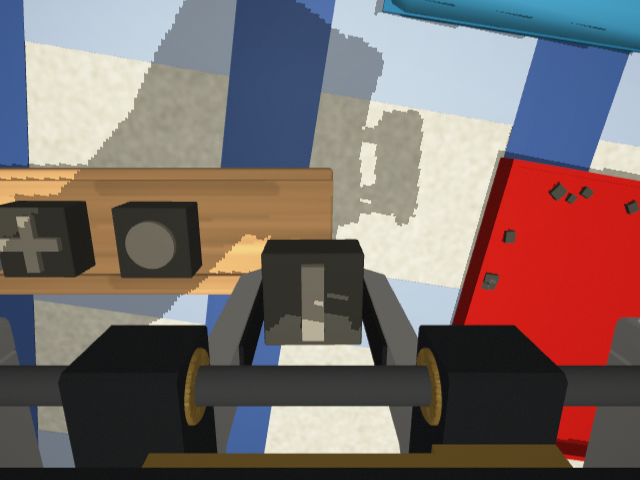

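The bar tile is held square at (312,290), and the open board end is to its left with the other two tiles at (157,240) and (40,240). I place it.

Emit:
{"fn": "apply_moves", "kwargs": {"moves": [[0, 0, 0, 0.23, -0.87, 0, 0.3], [0, 0, 0, 0, 0, 0, 0.3], [0, 0, 0, 0, 0, 0.8, 0.3], [0, 0, 0, 0, 0, 0.8, 0.3], [0, 0, 0, 0, 0, 0.35, 0.3]]}}

```text
time: 19.77
tcp_pos: [0.5709, -0.0168, 0.0225]
orientation: [[0.987, 0.158, -0.001], [0.158, -0.987, -0.001], [-0.001, 0.001, -1.0]]
ft_force: [-0.2, 0.4, -1.1]
finger_gap: 0.0464
grasp_force: 25.0
```

Emit:
{"fn": "apply_moves", "kwargs": {"moves": [[0, 0, 0, 0, 0, 0.1, 0.3], [0, 0, 0, 0, 0, 0.08, 0.3], [0, 0, 0, 0, 0, 0.05, 0.3], [0, 0, 0, 0, 0, 0, 0.3]]}}

```text
time: 20.27
tcp_pos: [0.5717, -0.0152, 0.0167]
orientation: [[0.987, 0.16, 0.0], [0.16, -0.987, -0.0], [0.0, 0.0, -1.0]]
ft_force: [0.3, -0.8, -1.1]
finger_gap: 0.0459
grasp_force: 25.0
```

Run:
```python
from h import *
go(.5716,-.0142,.0158,-80.8)
```

```text
t 20.27 tcp [ 0.5717 -0.0152  0.0167] yawY -80.8 F [ 0.3 -0.8 -1.1] gap 0.0459
units [ 0.   -0.03  0.03] wz -0.0
```

Emit:
{"fn": "apply_moves", "kwargs": {"moves": [[0, 0, 0, 0, 0, 0.02, 0.3], [0, 0, 0, 0, 0, 0, 0.62], [0, 0, 0, 0, 0, 0, 0.62], [0, 0, 0, 0, 0, 0, 0.62]]}}

```text
time: 20.78
tcp_pos: [0.5716, -0.0153, 0.0159]
orientation: [[0.987, 0.16, 0.0], [0.16, -0.987, -0.0], [0.0, 0.0, -1.0]]
ft_force: [0.3, -0.6, 0.5]
finger_gap: 0.0582
grasp_force: 0.0
```

Emit:
{"fn": "apply_moves", "kwargs": {"moves": [[0, 0, 0, 0, 0, -0.8, 0.62], [0, 0, 0, 0, 0, -1, 0.62], [0, 0, 0, 0, 0.8, -0.5, 0.62], [0, 0, -1, 0, 0.8, 0, 0.18], [0, 0, -1, 0, 0, 0, 0.18]]}}

```text
time: 21.4
tcp_pos: [0.5792, -0.066, 0.0851]
orientation: [[0.872, 0.49, 0.0], [0.49, -0.872, -0.001], [-0.0, 0.001, -1.0]]
ft_force: [-0.2, 0.4, 0.0]
finger_gap: 0.0414
grasp_force: 0.0
```

Emit:
{"fn": "apply_moves", "kwargs": {"moves": [[0, 0, -1, 0, 0, 0, 0.18], [0, 0, -1, 0, 0, 0, 0.18], [0, 0, -1, 0, 0, 0, 0.18], [0, 0, -1, 0, 0, 0, 0.18], [0, 0, -1, 0, 0, 0, 0.18]]}}

```text
time: 22.02
tcp_pos: [0.5791, -0.064, 0.0847]
orientation: [[0.183, 0.983, -0.0], [0.983, -0.183, -0.0], [-0.0, -0.0, -1.0]]
ft_force: [0.5, 0.6, -0.5]
finger_gap: 0.0168
grasp_force: 0.0
```

Emit:
{"fn": "apply_moves", "kwargs": {"moves": [[0, 0, -1, 0, 0, 0, 0.18], [0, 0, -1, 0, 0, 0, 0.18], [0, 0, 0, 0, 0, 0, 0.18]]}}

```text
time: 22.4
tcp_pos: [0.5791, -0.064, 0.0848]
orientation: [[-0.158, 0.988, -0.0], [0.988, 0.158, 0.0], [0.0, -0.0, -1.0]]
ft_force: [0.9, -0.9, 0.0]
finger_gap: 0.0168
grasp_force: 0.0
```

Run:
```python
from h import *
go(.5793,-.0616,.018,9.2)
e=np.array([-.160,.987]);q=np.array([.987,.160])
s=read_state();P=np.array(s["tcp_pos"][:2]);print("bx",P@e-.0065,"q",P@q)
p=camera("wrist"); save(p,"w7.png");rect(p,"tile_bar",.036);rect(p,"tile_round",.036)
```

```text
t 22.4 tcp [ 0.5791 -0.064   0.0848] yawY 9.1 F [ 0.9 -0.9  0. ] gap 0.0168
units [0.08 0.02 2.23] wz -0.01
bx -0.16228245005645858 q 0.5613025414036801
tile_bar 0.56 [276.0, 138.0, 77.0, 77.0] rect [571.7 -15. ] [46.8 47.2] 8.9
tile_bar 0.47 [239.0, 0.0, 151.0, 232.0] rect [566.5  15.9] [ 82.  129.3] 9.3
tile_round 0.6 [274.0, 0.0, 87.0, 90.0] rect [561.  57.] [46.3 46.2] 9.1
```

View pics/w7.png

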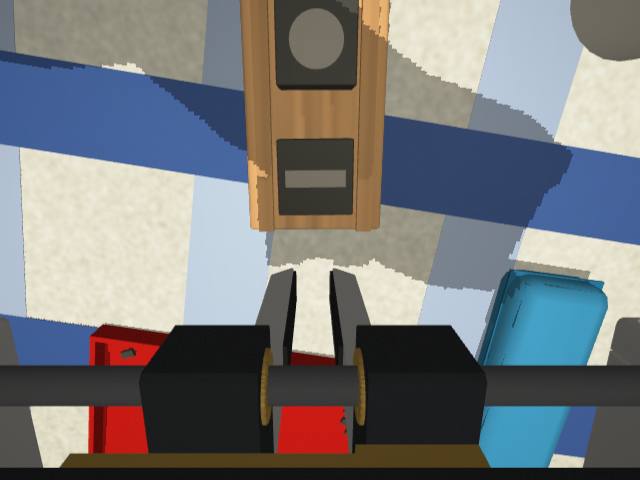

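The bar tile lies flat at (315,178) behind the medallion (317,40), and the fingers stand centred behind it, so I lower them and push.

Emit:
{"fn": "apply_moves", "kwargs": {"moves": [[0, 0, 0, 0, 0.02, 0.9, 0.18], [0, 0, 0, 0, 0, 0.9, 0.18], [0, 0, 0, 0, 0, 0.38, 0.18], [0, 0, 0, 0, 0, 0, 0.18]]}}

```text
time: 23.05
tcp_pos: [0.5796, -0.0626, 0.0192]
orientation: [[-0.159, 0.987, -0.001], [0.987, 0.159, -0.0], [-0.0, -0.001, -1.0]]
ft_force: [0.5, -0.1, 0.5]
finger_gap: 0.0168
grasp_force: 0.0
```

Emit:
{"fn": "apply_moves", "kwargs": {"moves": [[0, 0, 0, 0.2, 0, 0, 0.18], [0, 0, 0, 0.25, 0, 0, 0.18], [0, 0, 0, 0.25, 0, 0, 0.18], [0, 0, 0, 0.25, 0, 0, 0.18], [0, 0, 0, 0.25, 0, 0, 0.18]]}}

```text
time: 23.68
tcp_pos: [0.5741, -0.0265, 0.0196]
orientation: [[-0.16, 0.987, 0.0], [0.987, 0.16, -0.0], [-0.0, 0.0, -1.0]]
ft_force: [0.6, -1.3, 2.0]
finger_gap: 0.0166
grasp_force: 0.7
```

Emit:
{"fn": "apply_moves", "kwargs": {"moves": [[0, 0, 0, 0.25, 0, 0, 0.18], [0, 0, 0, 0.25, 0, 0, 0.18], [0, 0, 0, 0.25, 0, 0, 0.18], [0, 0, 0, 0.25, 0, 0, 0.18], [0, 0, 0, 0.25, 0, 0, 0.18]]}}

```text
time: 24.3
tcp_pos: [0.568, 0.0104, 0.0195]
orientation: [[-0.16, 0.987, 0.0], [0.987, 0.16, -0.0], [-0.0, -0.0, -1.0]]
ft_force: [1.1, -5.3, 3.2]
finger_gap: 0.0172
grasp_force: 2.9
```

```bash
cat >> h.py <<'E'
def st():
    e=np.array([-.160,.987]);q=np.array([.987,.160])
    s=read_state();P=np.array(s["tcp_pos"][:2]);F=np.array(s["ft_force"]);print("t",s["time"],"bx %.4f q %.4f z %.4f"%(P@e-.0065,P@q,s["tcp_pos"][2]),"Fx %.1f"%(F[:2]@e),F.round(1),s["finger_gap"])
E
python3 - <<'E'
from h import *
st();p=camera("wrist"); save(p,"w8.png");rect(p,"tile_bar",.036);rect(p,"tile_round",.036);rect(p,"tile_cross",.036)
st()
E
```

```text
t 24.3 bx -0.0871 q 0.5623 z 0.0195 Fx -5.4 [ 1.1 -5.3  3.2] 0.01717377905445858
tile_bar 0.97 [260.0, 180.0, 109.0, 101.0] rect [562.3  42.8] [46.4 46.6] 9.3
tile_round 0.67 [260.0, 62.0, 114.0, 116.0] rect [555.8  88.3] [46.  45.4] 9.2
tile_cross 0.84 [255.0, 0.0, 122.0, 66.0] rect [550.5 122.8] [46.6 23.6] 9.2
t 24.5 bx -0.0871 q 0.5622 z 0.0194 Fx -0.5 [ 0.1 -0.4 -0.6] 0.017210396203110115
```

Bar and medallion are touching and square (46 mm between centres), and the cross is about to be touched. I continue gently to the stop.

Emit:
{"fn": "apply_moves", "kwargs": {"moves": [[0, 0, 0, 0.12, 0, 0, 0.18], [0, 0, 0, 0.15, 0, 0, 0.18], [0, 0, 0, 0.15, 0, 0, 0.18], [0, 0, 0, 0.13, 0, 0, 0.18]]}}

```text
time: 25.0
tcp_pos: [0.5654, 0.0266, 0.0195]
orientation: [[-0.16, 0.987, -0.0], [0.987, 0.16, -0.0], [-0.0, -0.0, -1.0]]
ft_force: [0.0, -2.4, -0.7]
finger_gap: 0.0168
grasp_force: 1.1
```

Emit:
{"fn": "apply_moves", "kwargs": {"moves": [[0, 0, 0, 0.1, 0, 0, 0.18], [0, 0, 0, 0.1, 0, 0, 0.18], [0, 0, 0, 0.1, 0, 0, 0.18]]}}

```text
time: 25.38
tcp_pos: [0.564, 0.0345, 0.0195]
orientation: [[-0.159, 0.987, 0.0], [0.987, 0.159, -0.001], [-0.001, 0.0, -1.0]]
ft_force: [1.8, -8.0, -1.2]
finger_gap: 0.017
grasp_force: 3.9
```

Emit:
{"fn": "apply_moves", "kwargs": {"moves": [[0, 0, 0, 0, 0, 0, 0.18], [0, 0, 0, 0, 0, 0, 0.18]]}}

```text
time: 25.62
tcp_pos: [0.564, 0.0349, 0.0195]
orientation: [[-0.159, 0.987, 0.0], [0.987, 0.159, -0.0], [-0.0, 0.0, -1.0]]
ft_force: [1.5, -5.9, -0.6]
finger_gap: 0.0165
grasp_force: 2.6
```

Run:
```python
from h import *
st()
p=camera("wrist");save(p,"w9.png");rect(p,"tile_bar",.036);rect(p,"tile_round",.036)
p=camera("top");rect(p,"tile_cross",.036);rect(p,"stop",.03)
st()
```

```text
t 25.625 bx -0.0623 q 0.5623 z 0.0195 Fx -6.1 [ 1.5 -5.9 -0.6] 0.016543377076142916
tile_bar 0.85 [260.0, 179.0, 110.0, 101.0] rect [558.4  67.3] [46.3 46.5] 9.2
tile_round 0.75 [260.0, 64.0, 110.0, 116.0] rect [551.9 113. ] [46.  45.8] 9.3
tile_cross 0.62 [227.0, 265.0, 9.0, 22.0] rect [540.8 172.6] [44.2 14.8] 1.2
stop 0.46 [216.0, 272.0, 18.0, 14.0] rect [536.2 189.5] [49.8 29.6] 29.7
t 25.925 bx -0.0623 q 0.5623 z 0.0195 Fx -5.4 [ 0.7 -5.3 -1. ] 0.016596391031765766
```

View pics/w9.png

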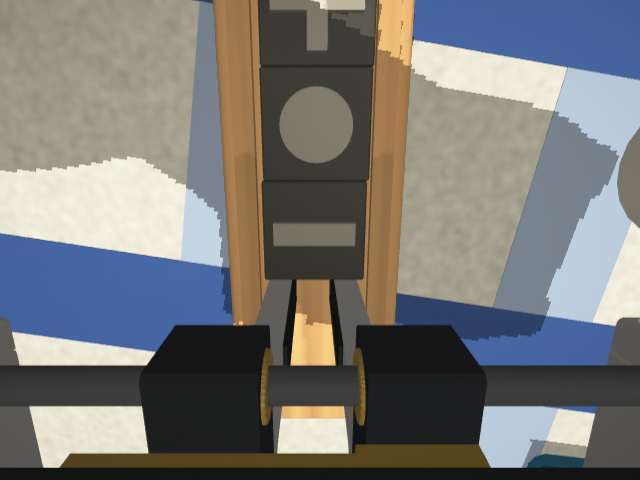

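The row is closed and square: bar (315,230), medallion (316,124), cross at the top edge. Force is 5.7 N, and by geometry the stop is about 5.7 mm in, so it needs about 6 mm more.

Emit:
{"fn": "apply_moves", "kwargs": {"moves": [[0, 0, 0, 0.07, 0, 0, 0.18], [0, 0, 0, 0.07, 0, 0, 0.18], [0, 0, 0, 0.07, 0, 0, 0.18], [0, 0, 0, 0, 0, 0, 0.18], [0, 0, 0, 0, 0, 0, 0.18]]}}

```text
time: 26.55
tcp_pos: [0.5631, 0.0401, 0.0195]
orientation: [[-0.159, 0.987, 0.0], [0.987, 0.159, -0.001], [-0.001, 0.0, -1.0]]
ft_force: [2.0, -9.0, -2.4]
finger_gap: 0.017
grasp_force: 5.0
```

Run:
```python
from h import *
for i in range(3):
    st();p=camera("wrist")
rect(p,"tile_bar",.036);rect(p,"tile_round",.036)
p=camera("scene"); save(p,"s2.png",(300,150,100,120),5)
e=np.array([-.160,.987]);q=np.array([.987,.160])
for n,b,y,z in(("markfar",92,-33,17),("face top",92,0,38),("rest",80,0,38)):
    P=(6.5+b)*e+(562-y)*q; u,v=proj(p,np.r_[P,z]/1000); print(n,round((u-300)*5),round((v-150)*5))
```

```text
t 26.55 bx -0.0570 q 0.5622 z 0.0195 Fx -9.2 [ 2.  -9.  -2.4] 0.01695432802209558
t 26.6 bx -0.0570 q 0.5623 z 0.0195 Fx -9.9 [ 1.  -9.9 -1.8] 0.016714950129477615
t 26.65 bx -0.0570 q 0.5622 z 0.0195 Fx -10.1 [  1.4 -10.   -0.8] 0.01708993510297239
tile_bar 0.56 [260.0, 179.0, 107.0, 99.0] rect [557.8  72.3] [46.7 46.1] 9.2
tile_bar 0.54 [256.0, 64.0, 119.0, 118.0] rect [550.9 117.8] [47.2 46.7] 9.2
tile_bar 0.42 [256.0, 1.0, 123.0, 67.0] rect [546.  152.4] [46.4 23.9] 9.2
tile_round 0.55 [260.0, 65.0, 112.0, 116.0] rect [551.1 117.8] [46.  45.8] 9.2
markfar 290 223
face top 239 183
rest 232 196
```

View pics/s2.png

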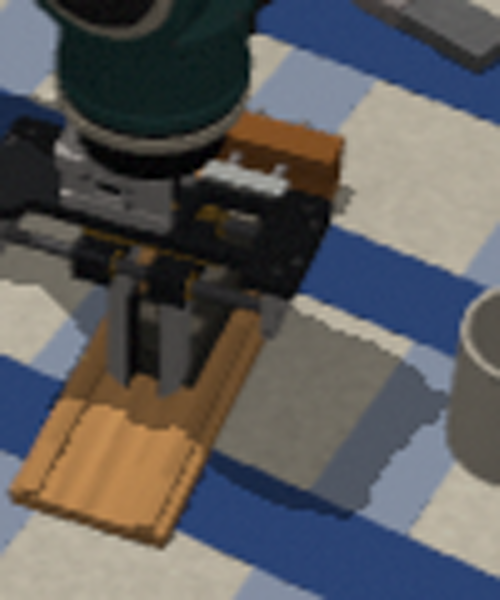

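The gripper hides the marks in the scene view, but the force (9.8 N) and the tile positions agree on about 10.6 mm. I add one more millimetre, then hand in.

Emit:
{"fn": "apply_moves", "kwargs": {"moves": [[0, 0, 0, 0.04, 0, 0, 0.18], [0, 0, 0, 0, 0, 0, 0.18], [0, 0, 0, 0, 0, 0, 0.18], [0, 0, 0, 0, 0, 0, 0.18]]}}

```text
time: 27.35
tcp_pos: [0.563, 0.0409, 0.0195]
orientation: [[-0.158, 0.987, 0.0], [0.987, 0.158, -0.002], [-0.002, 0.0, -1.0]]
ft_force: [2.3, -12.0, -1.0]
finger_gap: 0.0165
grasp_force: 5.9
```

Run:
```python
from h import *
for i in range(3):
    st();p=camera("wrist")
rect(p,"tile_round",.036)
print(job_done())
```

```text
t 27.35 bx -0.0562 q 0.5622 z 0.0195 Fx -12.2 [  2.3 -12.   -1. ] 0.01647083506678889
t 27.4 bx -0.0562 q 0.5622 z 0.0195 Fx -10.6 [  1.5 -10.5  -1. ] 0.017145614585349134
t 27.45 bx -0.0562 q 0.5622 z 0.0195 Fx -12.0 [  1.8 -11.8  -1. ] 0.017012723208386857
tile_round 0.69 [262.0, 68.0, 111.0, 112.0] rect [551.  118.7] [46.  45.8] 9.1
the job is handed in; nothing more can be done
None
```

The job is handed in at 27.5 s: cross, medallion and bar tiles lie closed up and square in the channel. The fingers hold a steady push of about 11 N on the bar tile, and I put the stop about 11–12 mm in. That figure comes from the force and the tile positions, as the gripper hid the black marks, and `job_done()` returned no verdict.

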